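# Lock the setting post in its V block

### The job

Stand the footed aluminium setting post fully home in the V block on the bench: push its round foot in through the block's mouth until it rests centred against both faces of the V. The slotted lock collar above must have its gap facing the mouth to let the post in, so turn it open first if it is in the way; once the post is home, turn the collar by its upright stud until its pointer is at the locked mark (the double line), and let go. Leave the jar, the spool, the tool pot and the bottle standing where they are.

Things in the scene. Friction and masses are not known exactly. Their poses are not given: they have to be found in the camera images.
- post: Loose aluminium setting post, standing upright, about 0.6 kg (varies): round foot 76 mm diameter and 24 mm high, then a round stem 40 mm diameter with a domed top 130 mm above the bench. Origin: centre of the underside of the foot; z up along the stem; round, so its yaw means nothing. Grip the stem from above, 80 to 110 mm up.
- vblock: Grey V block fixed to the bench, 32 mm high, 146 x 165 mm, mouth opening to its own -x (at yaw 0 towards the robot; the yaw varies up to 86 degrees either way). Origin: on the bench, on the axis of the seated post and of the collar's hinge. The 90 degree V has its apex at x = +54 mm; its faces touch the foot at 45 degrees either side of +x.
- seat (a point): On the bench: where the centre of the foot is when the post is fully home against both V faces; same point and axes as vblock.
- mouth (a point): On the bench, middle of the mouth, 60 mm from the seat along the block's -x. No floor plate: the foot slides in on the bench. The straight channel is 88 mm wide from x = +10 to -26 mm of the block, then flares to about 124 mm at the mouth, x = -66 mm. With its foot centred at x = -110 mm the post is wholly outside, straight ahead of the mouth.
- collar (a joint): Slotted steel lock collar, turning about the seat's vertical axis: 0 = stop, gap centred on the mouth; grows anticlockwise from above; 1.90 rad = locked mark; stop at 2.5. Starts at 0 to 1.0. Needs about 0.22 N m (2 to 3 N at the stud), stays where left. C-shaped ring 33 to 45 mm above the bench, radii 32 and 56 mm, gap 122 degrees. The stem passes the gap only below about 0.35 rad.
- stud (a point): Top centre of the collar's upright round grip stud, 16 mm diameter, from 45 to 95 mm above the bench, on a radial arm 95 mm from the hinge axis (arm 20 mm wide, top 45 mm above the bench, ends at 106 mm radius). In the block's frame it stands at angle (joint - 0.95 rad) from +x, so it sweeps round the V end of the block.
- index (a point): Tip of the collar's small pointer lug with a dark line, 63 mm from the hinge axis, 45 mm above the bench; in the block's frame at angle (joint) from +x. At joint 0 it points at a short single line on the block. The foot (24 mm high) passes under the collar but cannot go down through it.
- locked_mark (a point): Middle of the locked mark, two dark parallel radial lines 16 mm long on the block's top, 71 mm from the hinge axis, at angle 1.90 rad from the block's +x (anticlockwise from above), 32 mm above the bench.
- glue_jar: Bystander: amber glue jar, 72 mm diameter, 100 mm high, origin under its centre. Leave it.
- spool: Bystander: cord spool with wooden flanges, 76 mm diameter, 91 mm high, origin under its centre. Leave it.
- tool_pot: Bystander: grey pot with hand tools standing in it, 76 mm diameter, 112 mm high over the tools, origin under its centre. Leave it.
- dye_bottle: Bystander: white dye bottle with a black cap, 54 mm diameter, 120 mm high, origin under its centre. It stands close beside the V block's mouth, 122 to 130 mm to the block's -y side of the mouth's centre line. Leave it.
There are look-alikes about, which are no part of the job. Several things have the shape of the vblock; the one meant has the colours described above. What is shaped like the post but yellow is not meant.

How it is judged (in metres and radians):
On the way:
1. the post stands fully home in the V, centred, with the collar still open (horizontal distance between post and seat below 0.0045 m and height (world z) of post below 0.003 m and angle between post's own z axis and vertical below 0.05 rad and value of joint collar below 1.2 rad), for 0.2 s.
At the end, for the whole second after the job is handed in: The post stands upright (within 0.05 rad) on the bench with the centre of its foot within 4.5 mm of the seat, the collar's joint reads 1.80 to 2.00 rad (locked mark 1.90), post and collar are at rest, and the four bystanders are within 20 mm of where they began (horizontal distance between post and seat below 0.0045 m and height (world z) of post below 0.003 m and angle between post's own z axis and vertical below 0.05 rad and value of joint collar between 1.8 and 2 rad and linear speed of post below 0.01 m/s and velocity of joint collar between -0.03 and 0.03 rad/s and distance of each of glue_jar, spool, tool_pot, dye_bottle from where it was at the start of the episode below 0.02 m); the robot touches nothing.
It fails at once if the amber glue jar is shifted by more than 20 mm or tipped (distance of glue_jar from where it was at the start of the episode above 0.02 m or angle between glue_jar's own z axis and vertical above 0.3 rad).
It fails at once if the cord spool is shifted by more than 20 mm or tipped (distance of spool from where it was at the start of the episode above 0.02 m or angle between spool's own z axis and vertical above 0.3 rad).
It fails at once if the tool pot is shifted by more than 20 mm or tipped (distance of tool_pot from where it was at the start of the episode above 0.02 m or angle between tool_pot's own z axis and vertical above 0.3 rad).
It fails at once if the white dye bottle is shifted by more than 20 mm or tipped (distance of dye_bottle from where it was at the start of the episode above 0.02 m or angle between dye_bottle's own z axis and vertical above 0.3 rad).
It fails at once if the post is tipped over (angle between post's own z axis and vertical above 0.6 rad).
It also fails if it takes over 72 s, if anything falls off the work surface, if the arm or the gripper's body presses on something with over 40 N, if the wrist force passes 120 N, or if a joint passes its speed limit or range.

### The arm

A 7-joint arm with a two-finger parallel gripper is mounted at the origin on the work surface. World frame = base frame: x ahead of the robot, y to its left, z up, the work surface at z = 0. Lengths are in m, angles in degrees, forces in N, time in s.
With the tool pointing down it reaches from about 0.35 to 0.775 m from the base axis. Payload 3.1 kg.
Tool frame: the origin (TCP) lies on the centre line of the jaws, within the pads' length; the fingertips stand 17 mm ahead of it and the grasp point (between the pads) lies 2 mm behind it (robot.tip_reach is the distance from the TCP to the fingertips, in m); z points along the fingers, y is the direction in which the jaws open and shut (so a half turn about z gives the same grasp; the last joint's range is limited). The gripper opens to 85 mm and grips with 20 to 120 N. Pads are 22 mm wide; open, the fingers measure 114 mm over their backs; the gripper's body (76 mm by 85 mm) begins 54 mm behind the grasp point. The pads swing forward as they close: fully open they stand 13 mm farther back than shut.
Start: joints at [72.267, 17.813, 0.802, 86.603, -0.252, 75.585, -1.558], TCP at [0.146, -0.53, 0.248] pointing down, gripper open.
Joint ranges: [-154.91, 154.91], [-16.99, 109.72], [-72.82, 74.43], [7.12, 147.25], [-82.49, 262.49], [11.32, 116.49], [-174.64, 174.64]. Speed limits (degrees/s): [159.86, 159.86, 180, 180, 180, 180, 180].

### API

Orientations are given as [roll, pitch, yaw] about the fixed x, y, z axes, in that order (R = Rz(yaw) Ry(pitch) Rx(roll)).
In Python, from station import robot, fingers, vision, workorder, recognise gives the robot as it stands. Calls block until the motion is done:
- robot.move_to(position, orientation): joint-space move of the TCP to a pose.
- robot.line_to(position, orientation=None, velocity=0.15, f_stop=None): straight line of the TCP; orientation=None keeps the orientation; velocity is the mean speed in m/s. With f_stop (N) it stops when the force on the tool has changed by that much, and returns True; else False.
- robot.move_j(angles): joint-space move.
- fingers.gripper_to(opening, force=None): opening from 0.0 (shut) to 1.0 (fully open); force is the grip in N (None keeps the last); returns when the fingers have stopped.
- robot.pause(seconds).
- robot.inverse_kinematics(position, orientation): joint angles nearest the present ones, or None.
- vision.grab_frame(name): name is "scene" or "top" or "wrist"; returns the picture (384x512x3 uint8, red, green, blue); there is no depth.
- vision.calibration(name): a dict with "mtx" (3x3 intrinsics, pixels), "extrinsics" (4x4, takes a point from world to camera coordinates); the wrist camera has in their place "T_tool_cam" (4x4, takes a point from camera to tool coordinates, whose origin is the TCP and whose axes are the flange's). Camera axes: x right, y up, looking along -z (the intrinsics and any distortion apply to the point x, -y, -z); pixel columns grow to the right and rows downward; lengths in m; the calibration is good to about 2 mm. A picture is of the moment at which its call begins: read the wrist's pose just before it. calibration takes no time and is no camera call.
A pose or a line that the arm cannot do raises robot.PlanningError and nothing moves.
- workorder.close_job(): hands the job in, once; it reports no verdict.
Trained networks look in the newest picture that a camera, given by its name, has taken for a name from the list of things; names that differ only in an ending like _2 or _b are one class to them, and where a whole thing is asked for, a point or a joint stands for the part that bears it (a point fixed in the world has none). Each returns a list of dicts, best first, with "p" (0 to 1); they miss things now and then, are a little off and sometimes report something else, mostly with a low value. They report only what shows in the picture. A call takes as long as a camera call. They do not tell look-alikes from the thing itself.
- recognise(label, camera): "rect" ([centre column, centre row, width, height] in pixels, round what is visible of it).
Readings, each from a call of its own:
- robot.current_time_s(): time.
- robot.current_joint_positions(): joint angles.
- robot.current_dq(): joint speeds.
- robot.current_joint_torque(): joint torques, N m.
- robot.current_tool_pos(): TCP position.
- robot.current_eef_rot(): TCP orientation.
- robot.current_contact_force(): force on the tool from outside, world axes, zero at the start.
- robot.current_torque(): the same for the moment, N m.
- robot.current_finger_gap(): opening from 0.0 (shut) to 1.0 (fully open).
Only numpy, scipy, OpenCV 4.12 (cv2) and the standard library are available. Lean on these libraries where they do the work, as an engineer would, in place of code of your own. Each camera call takes 0.05 s, during which the arm holds its last target.

## Working session

There is one attempt and no reset: what is moved stays moved. The work goes in short steps, each a Python script; the robot and the scene stay as the last script left them, time stands still between calls to the robot, and variables do not carry over. Pictures are saved under pics/ and viewed, and the job is handed in when it is done.

```bash
mkdir -p pics; ls; python3 - <<'E'
from station import robot, fingers, vision, workorder, recognise
import cv2, numpy as np
for n in ("scene","top"):
    im=vision.grab_frame(n); cv2.imwrite(f"pics/{n}0.png",im[:,:,::-1])
    c=vision.calibration(n); print(n,np.round(c["mtx"],1).tolist(),np.round(c["extrinsics"],4).tolist(),[k for k in c])
    for l in ("post","vblock","collar","stud","index","dye_bottle","glue_jar","spool","tool_pot"):
        print(l,[(round(d["p"],2),np.round(d["rect"]).tolist()) for d in recognise(l,n)])
print(robot.current_time_s())
E
```

```text
pics
scene [[454.7, 0.0, 253.4], [0.0, 454.7, 195.4], [0.0, 0.0, 1.0]] [[-0.6552, 0.7554, 0.0107, 0.4014], [-0.5556, -0.4914, 0.6707, 0.2473], [0.5119, 0.4335, 0.7416, -1.477], [0.0, 0.0, 0.0, 1.0]] ['mtx', 'extrinsics']
post [(0.73, [173.0, 152.0, 28.0, 46.0]), (0.69, [149.0, 128.0, 29.0, 42.0])]
vblock [(0.78, [368.0, 201.0, 81.0, 57.0]), (0.74, [142.0, 239.0, 83.0, 59.0]), (0.72, [268.0, 222.0, 70.0, 49.0]), (0.15, [172.0, 150.0, 28.0, 41.0])]
collar [(0.79, [263.0, 218.0, 54.0, 32.0]), (0.74, [365.0, 201.0, 49.0, 37.0]), (0.71, [135.0, 233.0, 75.0, 32.0]), (0.44, [266.0, 220.0, 69.0, 52.0])]
stud [(0.97, [262.0, 218.0, 63.0, 34.0]), (0.7, [137.0, 233.0, 68.0, 34.0]), (0.66, [367.0, 200.0, 49.0, 41.0])]
index [(0.85, [134.0, 233.0, 66.0, 29.0]), (0.63, [264.0, 220.0, 54.0, 34.0]), (0.62, [362.0, 200.0, 42.0, 35.0])]
dye_bottle [(0.95, [215.0, 175.0, 23.0, 40.0])]
glue_jar [(0.66, [207.0, 129.0, 21.0, 38.0])]
spool [(0.65, [377.0, 292.0, 44.0, 49.0])]
tool_pot [(0.72, [413.0, 255.0, 41.0, 50.0]), (0.7, [216.0, 177.0, 19.0, 41.0]), (0.67, [268.0, 220.0, 68.0, 49.0])]
top [[419.5, 0.
[... 224 characters left out ...]
4.0, 31.0, 24.0]), (0.76, [358.0, 188.0, 29.0, 26.0]), (0.39, [241.0, 182.0, 38.0, 55.0])]
vblock [(0.87, [306.0, 110.0, 67.0, 66.0]), (0.63, [184.0, 271.0, 73.0, 71.0]), (0.62, [240.0, 188.0, 68.0, 72.0])]
collar [(0.79, [189.0, 262.0, 37.0, 56.0]), (0.66, [306.0, 100.0, 36.0, 52.0])]
stud [(0.87, [305.0, 101.0, 41.0, 53.0]), (0.75, [239.0, 182.0, 35.0, 58.0]), (0.63, [190.0, 262.0, 38.0, 53.0])]
index [(0.78, [241.0, 182.0, 35.0, 50.0]), (0.78, [307.0, 99.0, 38.0, 57.0]), (0.63, [189.0, 262.0, 34.0, 57.0])]
dye_bottle [(0.8, [301.0, 192.0, 18.0, 17.0])]
glue_jar [(0.81, [360.0, 235.0, 27.0, 27.0])]
spool [(0.81, [127.0, 185.0, 41.0, 30.0])]
tool_pot [(0.86, [124.0, 232.0, 35.0, 26.0])]
1.0
```

View pics/scene0.png

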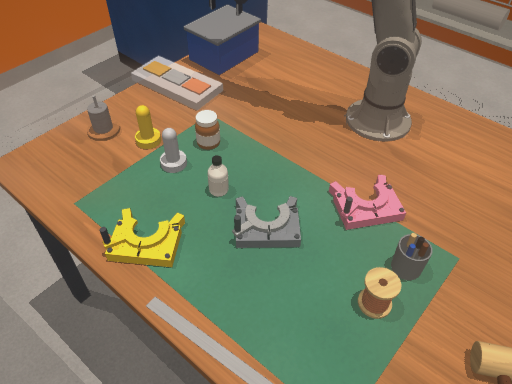

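View pics/top0.png

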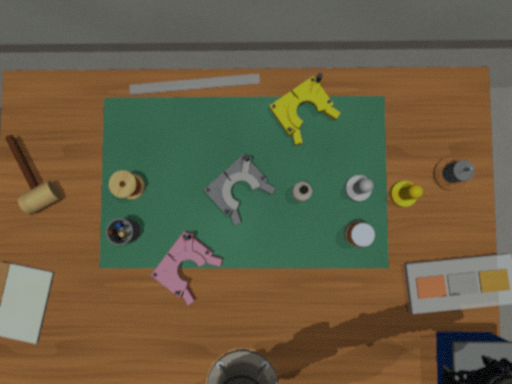

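```bash
python3 - <<'E'
import cv2
t=cv2.imread("pics/top0.png")
cv2.imwrite("pics/top0c.png",cv2.resize(t[130:250,180:300],None,fx=5,fy=5,interpolation=cv2.INTER_CUBIC))
cv2.imwrite("pics/top0p.png",cv2.resize(t[140:260,280:440],None,fx=5,fy=5,interpolation=cv2.INTER_CUBIC))
E
```

```text
(no output)
```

View pics/top0c.png

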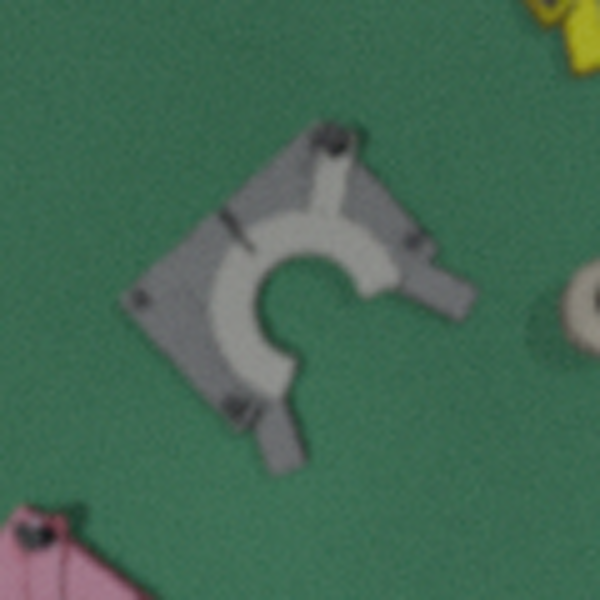

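View pics/top0p.png

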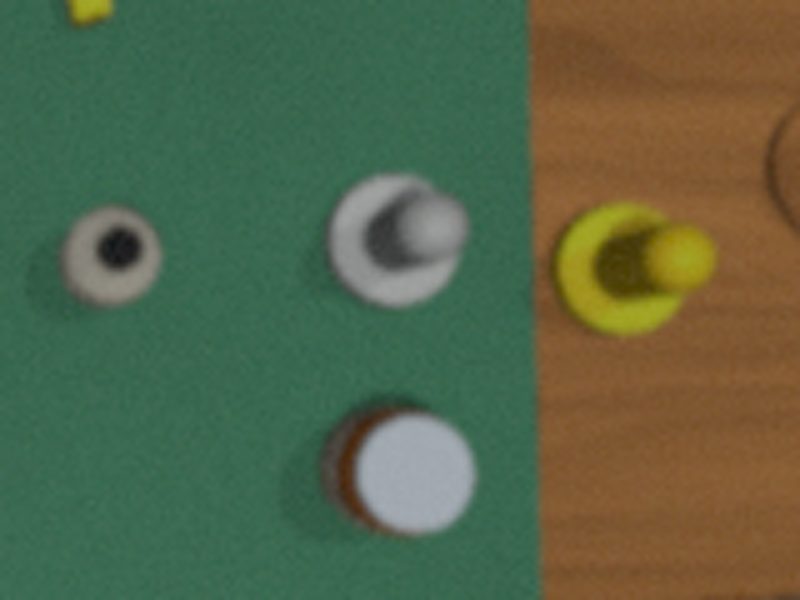

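The grey block at top (240,188) fits "grey V block"; those at (306,110) (yellow) and (184,271) (pink) don't. The grey metal post at top (359,188) fits; the one at (407,194) is yellow. The enlarged crops confirm both. The grey block's mouth faces down-right, and its pointer and stud show the collar nearly open. Next I'll look more closely with the wrist camera.

```bash
cat > h.py <<'E'
from station import robot, fingers, vision, workorder, recognise
import cv2, numpy as np
from scipy.spatial.transform import Rotation as R
def campose(n, tool=None):
    c=vision.calibration(n)
    if n=="wrist":
        p,o=tool; T=np.eye(4); T[:3,:3]=R.from_euler('xyz',o,degrees=True).as_matrix(); T[:3,3]=p
        E=np.linalg.inv(T@np.array(c["T_tool_cam"]))
    else: E=np.array(c["extrinsics"])
    return np.array(c["mtx"]),E
def proj(K,E,P):
    P=np.atleast_2d(P); q=P@E[:3,:3].T+E[:3,3]; q=q*[1,-1,-1]; q=q@K.T
    return q[:,:2]/q[:,2:]
def unproj(K,E,uv,z):
    uv=np.atleast_2d(uv); d=np.c_[uv,np.ones(len(uv))]@np.linalg.inv(K).T*[1,-1,-1]
    d=d@E[:3,:3]; o=-E[:3,:3].T@E[:3,3]
    return o+d*((z-o[2])/d[:,2])[:,None]
def tool(): return np.array(robot.current_tool_pos()),np.array(robot.current_eef_rot())
def wrist(name):
    t=tool(); im=vision.grab_frame("wrist"); cv2.imwrite(f"pics/{name}.png",im[:,:,::-1])
    np.save(f"pics/{name}.npy",np.r_[t[0],t[1]]); return im,campose("wrist",t)
E
python3 - <<'E'
from h import *
print(tool(), robot.current_joint_positions())
c=vision.calibration("wrist");print({k:np.round(v,3).tolist() for k,v in c.items()})
K,E=campose("top")
cr=lambda x,y,ox=180,oy=130:((x+.5)/5-.5+ox,(y+.5)/5-.5+oy)
for n,p,z in [("stud",cr(332,135),.095),("idx",cr(243,238),.045),("ringC",cr(313,310),.045),("armR",cr(462,302),.032),("armL",cr(287,468),.032),
 ("foot",cr(395,240,280,140),.012),("dome",cr(435,228,280,140),.120),("bottle",cr(120,248,280,140),.12),("jar",cr(416,472,280,140),.1)]:
    print(n,np.round(unproj(K,E,p,z),4))
E
```

```text
(array([ 0.14556978, -0.53041591,  0.24833746]), array([1.79993700e+02, 1.29377267e-03, 1.53475438e+01])) [72.26742316 17.81030691  0.80196088 86.60181588 -0.25174137 75.58338367
 -1.55885197]
{'mtx': [[297.468, 0.0, 255.834], [0.0, 297.468, 193.834], [0.0, 0.0, 1.0]], 'T_tool_cam': [[-0.0, 0.962, 0.272, 0.069], [1.0, -0.0, 0.001, -0.001], [0.001, 0.272, -0.962, -0.126], [0.0, 0.0, 0.0, 1.0]]}
stud [[ 0.6611 -0.0111  0.095 ]]
idx [[0.6085 0.0432 0.045 ]]
ringC [[0.5663 0.0024 0.045 ]]
armR [[ 0.5716 -0.0844  0.032 ]]
armL [[0.4747 0.0183 0.032 ]]
foot [[ 0.5792 -0.3418  0.012 ]]
dome [[ 0.5773 -0.3397  0.12  ]]
bottle [[ 0.5671 -0.169   0.12  ]]
jar [[ 0.445  -0.3313  0.1   ]]
```

```bash
python3 - <<'E'
from h import *
print(robot.current_time_s())
robot.move_to([0.52,0.0,0.27],[180,0,0]); print(robot.current_time_s(),robot.current_joint_positions())
im,(K,E)=wrist("w1")
for l in ("stud","index","collar","vblock"): print(l,[(round(d["p"],2),np.round(d["rect"],1).tolist()) for d in recognise(l,"wrist")])
print(proj(K,E,[0.566,.002,.032]))
E
```

```text
1.0
3.3167 [  29.21608398   17.7886178   -40.18225767   87.811384     11.63250741
   78.67534385 -102.0434182 ]
stud [(0.67, [139.6, 255.9, 77.6, 67.9]), (0.57, [251.9, 97.3, 94.7, 151.7])]
index [(0.77, [250.9, 95.2, 92.6, 157.3]), (0.75, [140.1, 261.4, 79.5, 65.7])]
collar [(0.82, [250.4, 98.2, 96.4, 153.8]), (0.68, [141.5, 260.6, 74.4, 65.3])]
vblock [(0.86, [248.2, 112.8, 179.3, 181.7]), (0.64, [143.8, 258.6, 144.8, 85.1])]
[[253.58353969 129.47569073]]
```

View pics/w1.png

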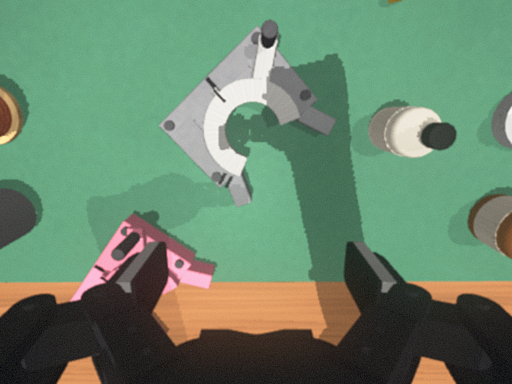

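```bash
python3 - <<'E'
import cv2
t=cv2.imread("pics/w1.png")
cv2.imwrite("pics/w1c.png",cv2.resize(t[15:215,145:345],None,fx=3,fy=3,interpolation=cv2.INTER_CUBIC))
E
```

```text
(no output)
```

View pics/w1c.png

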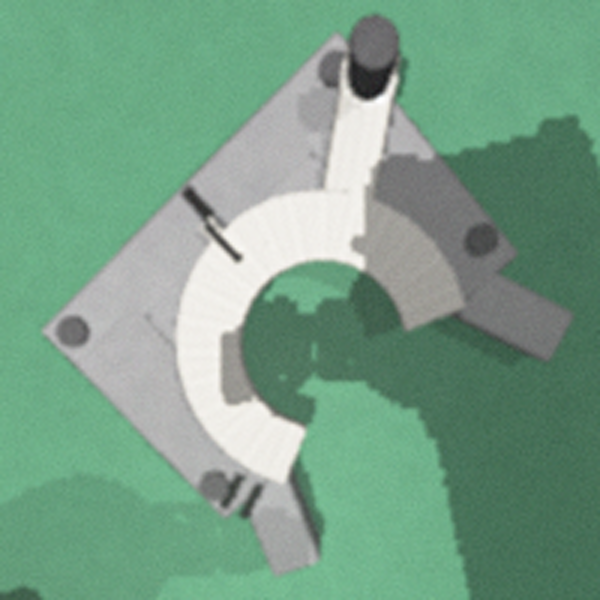

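```bash
cat > fit.py <<'E'
from h import *
from scipy.optimize import least_squares
d=np.load("pics/w1.npy"); K,E=campose("wrist",(d[:3],d[3:]))
cr=lambda x,y:((x+.5)/3-.5+145,(y+.5)/3-.5+15)
pts=[((80,82.5,32),cr(45,330),0),((80,-82.5,32),cr(338,35),0),((71*np.cos(1.9),71*np.sin(1.9),32),cr(242,495),0),
((63,0,45),cr(207,224),1),((95*np.cos(-.95),95*np.sin(-.95),95),cr(375,42),1)]
def w(p,P,j):
    a=p[2]+(p[3] if j else 0); P=np.array(P)/1000
    return [p[0]+P[0]*np.cos(a)-P[1]*np.sin(a),p[1]+P[0]*np.sin(a)+P[1]*np.cos(a),P[2]]
f=lambda p:(proj(K,E,[w(p,P,j) for P,_,j in pts])-np.array([q for _,q,_ in pts])).ravel()
if __name__=="__main__":
    r=least_squares(f,[.566,.002,.76,.05]); print(r.x,np.degrees(r.x[2])); print(np.round(r.fun.reshape(-1,2),1))
    p=r.x; np.save("fit.npy",p)
    im=cv2.imread("pics/w1.png"); im=cv2.resize(im[15:215,145:345],None,fx=3,fy=3,interpolation=cv2.INTER_CUBIC)
    def dr(P,j,c):
        q=proj(K,E,[w(p,x,j) for x in P]); q=(q-[145,15]+.5)*3-.5; cv2.polylines(im,[np.int32(np.round(q))],False,c,1)
    A=np.linspace(np.pi-np.radians(61),-np.pi+np.radians(61),60)
    for rr in(32,56): dr([(rr*np.cos(a),rr*np.sin(a),45) for a in A],1,(0,0,255))
    dr([(80,82.5,32),(80,-82.5,32),(-10,-82.5,32)],0,(255,0,0)); dr([(80,82.5,32),(-10,82.5,32)],0,(255,0,0))
    dr([(-66,-62,32),(-26,-44,32),(10,-44,32)],0,(255,0,255));dr([(-66,62,32),(-26,44,32),(10,44,32)],0,(255,0,255))
    dr([(63*np.cos(1.9),63*np.sin(1.9),32),(79*np.cos(1.9),79*np.sin(1.9),32)],0,(0,255,255))
    cv2.imwrite("pics/w1f.png",im)
    # stud-top and bottle in same image
E
python3 fit.py
```

```text
[0.56528106 0.00257203 0.7327008  0.04483837] 41.980663466905455
[[-2.8  2. ]
 [ 2.4 -3.4]
 [ 0.4  1. ]
 [-0.5  0.5]
 [ 0.3  0.7]]
```

View pics/w1f.png

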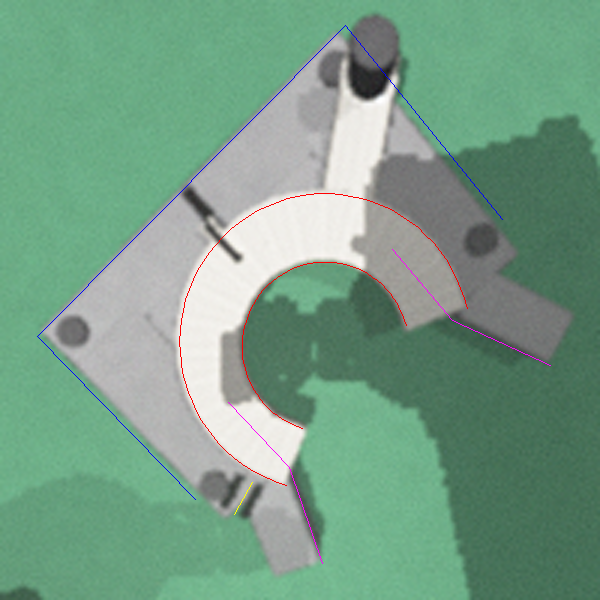

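```bash
python3 - <<'E'
from h import *
s=np.array([.5653,.0026]); yb=.7327
P=np.array([.5785,-.341])
def ik(n,p,o):
    q=robot.inverse_kinematics(list(p),o); print(n,o[2],None if q is None else np.round(q,0))
u=np.array([np.cos(yb),np.sin(yb)])
for y in (-48,132):
    t=np.radians(y); ik("look",[*(P-.05*np.array([np.cos(t),np.sin(t)])),.27],[180,0,y])
    ik("post",[*P,.095],[180,0,y]); ik("pre",[*(s-.11*u),.1],[180,0,y]); ik("seat",[*s,.095],[180,0,y])
for j in (.045,.5,1,1.5,1.9):
    a=yb+j-.95; p=s+.095*np.array([np.cos(a),np.sin(a)])
    for k in (0,180,-180): ik(f"stud{j}",[*p,.075],[180,0,np.degrees(a)+k])
E
```

```text
look -48 [  43.   28.  -24.   71.   11.   83. -118.]
post -48 [  42.   40.  -21.   76.   15.   66. -119.]
pre -48 [  29.   22.  -29.  107.   13.   55. -143.]
seat -48 [  18.   30.  -28.   95.   16.   59. -153.]
look 132 [ 51.  48. -55.  49.  38.  97.  55.]
post 132 [ 58.  50. -54.  76.  40.  74.  46.]
pre 132 [ 51.  32. -61. 106.  32.  61.  20.]
seat 132 [ 37.  41. -60.  95.  38.  67.  10.]
stud0.045 -9.872062810104078 [  20.   43.  -34.   80.   24.   65. -117.]
stud0.045 170.12793718989593 [ 34.  55. -64.  79.  49.  76.  48.]
stud0.045 -189.87206281010407 [ 34.  55. -64.  79.  49.  76.  48.]
stud0.5 16.19751686834837 [ 19.  44. -38.  80.  28.  66. -97.]
stud0.5 196.19751686834837 [ 29.  53. -62.  79.  47.  75.  72.]
stud0.5 -163.80248313165163 [ 29.  53. -62.  79.  47.  75.  72.]
stud1 44.845406624889534 [ 18.  43. -43.  84.  31.  66. -75.]
stud1 224.84540662488953 [ 27.  51. -62.  83.  46.  73.  96.]
stud1 -135.15459337511047 [ 27.  51. -62.  83.  46.  73.  96.]
stud1.5 73.4932963814307 [ 20.  41. -47.  90.  32.  64. -52.]
stud1.5 253.4932963814307 [ -50.   47.   64.   93.  -45.   69. -172.]
stud1.5 -106.5067036185693 [ -50.   47.   64.   93.  -45.   69. -172.]
stud1.9 96.41160818666361 [ 24.  39. -53.  96.  35.  63. -33.]
stud1.9 276.4116081866636 [ -28.   29.   22.   98.  -13.   55. -174.]
stud1.9 -83.58839181333639 [ -28.   29.   22.   98.  -13.   55. -174.]
```

```bash
python3 - <<'E'
from h import *
P=np.array([.5785,-.341]); t=np.radians(-48)
robot.move_to([*(P-.05*np.array([np.cos(t),np.sin(t)])),.27],[180,0,-48])
im,(K,E)=wrist("w2")
for l in ("post","dye_bottle","glue_jar"): print(l,[(round(d["p"],2),np.round(d["rect"],1).tolist()) for d in recognise(l,"wrist")])
im=im[:,:,::-1].copy()
A=np.linspace(0,2*np.pi,60)
for r,z in((.038,.024),(.038,0)): cv2.polylines(im,[np.int32(proj(K,E,np.c_[P[0]+r*np.cos(A),P[1]+r*np.sin(A),A*0+z]))],True,(0,0,255) if z else (255,0,0),1)
u,v=proj(K,E,[*P,.03])[0]; u,v=int(u)-100,max(0,int(v)-90)
cv2.imwrite("pics/w2c.png",cv2.resize(im[v:v+190,u:u+200],None,fx=3,fy=3)); print(u,v,robot.current_time_s())
E
```

```text
post [(0.91, [362.6, 41.4, 94.1, 82.7]), (0.66, [261.1, 125.4, 65.4, 63.4])]
dye_bottle [(0.67, [175.4, 234.9, 49.6, 68.6])]
glue_jar [(0.77, [342.1, 207.2, 77.9, 77.5])]
159 33 4.9333
```

View pics/w2c.png

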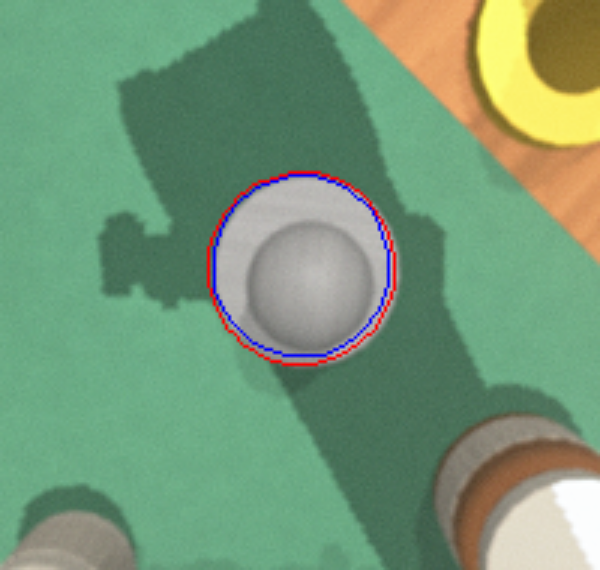

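View pics/w2.png

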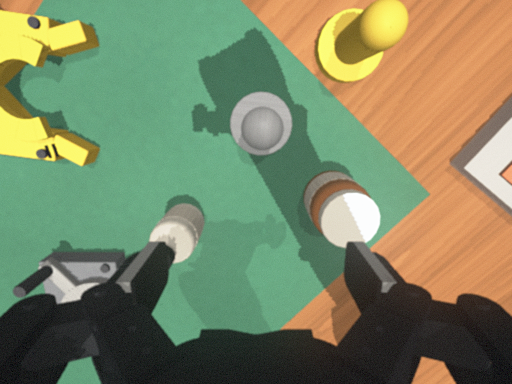

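The drawn foot outline at (0.5785,-0.341) matches the grey post at wrist pixel (261,125) to about 1 mm. Jar (342,207) and bottle (175,235) leave room, so I'll grasp and carry.

```bash
python3 - <<'E'
from h import *
P=[.5785,-.341]; o=[180,0,-48]
s=np.array([.5653,.0026]); yb=.7327; u=np.array([np.cos(yb),np.sin(yb)])
robot.move_to([*P,.17],o); 
print(robot.line_to([*P,.096],o,velocity=.12,f_stop=10))
fingers.gripper_to(0.0,force=40); print("gap",robot.current_finger_gap(),tool()[0])
robot.line_to([*P,.116],o,velocity=.08); print(robot.current_contact_force())
robot.line_to([.44,-.17,.116],o,velocity=.15)
robot.line_to([*(s-.11*u),.116],o,velocity=.15)
im,(K,E)=wrist("w3"); print(tool(),robot.current_time_s(),robot.current_finger_gap())
E
```

```text
False
gap 0.45664235429335237 [ 0.57823107 -0.34195768  0.09679854]
[ 0.27750032  0.5178849  -5.06725033]
(array([ 0.48289693, -0.07284158,  0.11570719]), array([ 1.79898549e+02, -1.02370653e-02, -4.81391286e+01])) 9.65 0.4574917632555423
```

View pics/w3.png

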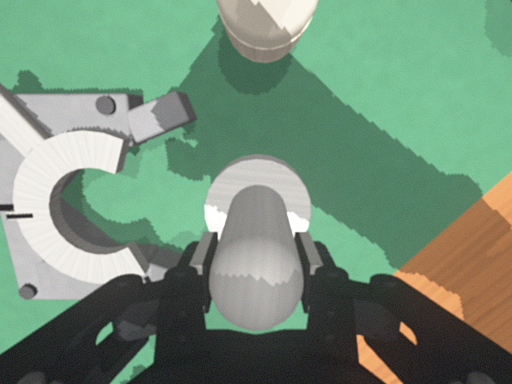

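```bash
python3 - <<'E'
from h import *
o=[180,0,-48]; s=np.array([.5653,.0026]); yb=.7327; u=np.array([np.cos(yb),np.sin(yb)]); n=np.array([-u[1],u[0]])
robot.line_to([*(s-.11*u),.0986],o,velocity=.06)
print(tool()[0],robot.current_contact_force())
st=robot.line_to([*(s-.03*u),.0986],o,velocity=.08,f_stop=12)
robot.pause(.3)
t=tool()[0]; d=t[:2]-s; print(st,t,"along",d@u,"lat",d@n,robot.current_contact_force())
wrist("w4"); print(robot.current_time_s())
E
```

```text
[ 0.48297356 -0.07109469  0.09799192] [-0.77500936 -0.0433115  -5.58885383]
False [ 0.54285684 -0.01783998  0.09867094] along -0.03035547306452215 lat -0.0001827326091653543 [ 0.04088826  0.51298209 -5.65893231]
11.5917
```

View pics/w4.png

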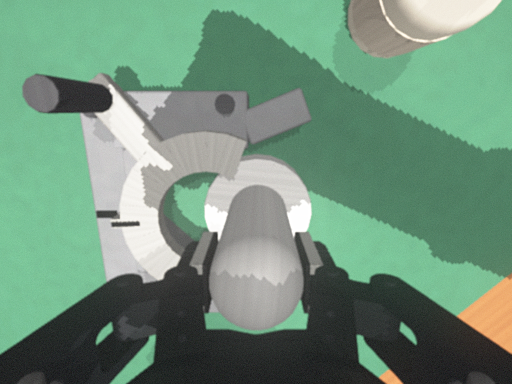

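```bash
python3 - <<'E'
from h import *
o=[180,0,-48]; s=np.array([.5653,.0026]); yb=.7327; u=np.array([np.cos(yb),np.sin(yb)]); n=np.array([-u[1],u[0]])
f0=np.array(robot.current_contact_force())
st=robot.line_to([*(s+.006*u),.0983],o,velocity=.03,f_stop=12)
f=np.array(robot.current_contact_force())-f0
t=tool()[0]; d=t[:2]-s; print(st,t,"along",d@u,"lat",d@n,"f along/lat/z",f[:2]@u,f[:2]@n,f[2])
robot.pause(.3)
f=np.array(robot.current_contact_force())-f0
t=tool()[0]; d=t[:2]-s; print(st,t,"along",d@u,"lat",d@n,"f along/lat/z",f[:2]@u,f[:2]@n,f[2],robot.current_time_s())
wrist("w5")
E
```

```text
False [0.56779014 0.0036489  0.09787527] along 0.002552683468452149 lat -0.0008858842667788321 f along/lat/z -5.976328472223414 -0.9120697777269763 4.227316812248009
False [0.56778502 0.00363161 0.09787727] along 0.0025373086347158223 lat -0.0008953086063061859 f along/lat/z -5.337156411663599 -0.582979254450533 3.0473130413951255 13.2417
```

View pics/w5.png

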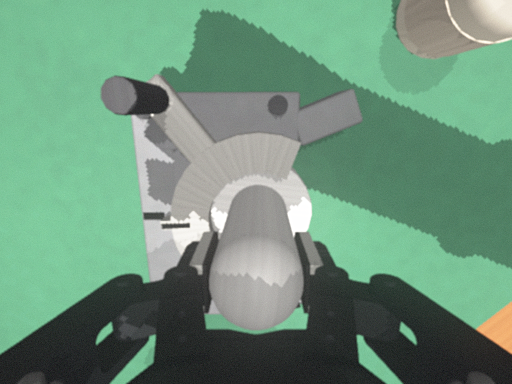

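```bash
python3 - <<'E'
from h import *
o=[180,0,-48]; s=np.array([.5653,.0026]); yb=.7327; u=np.array([np.cos(yb),np.sin(yb)]); n=np.array([-u[1],u[0]])
f0=np.array([.04,.51,-5.66])
st=robot.line_to([*(s+.011*u),.0975],o,velocity=.03,f_stop=14)
def rep(m):
    f=np.array(robot.current_contact_force())-f0
    t=tool()[0]; d=t[:2]-s; print(m,st,t,"along",d@u,"lat",d@n,"f",f[:2]@u,f[:2]@n,f[2])
rep("push"); robot.pause(.3); rep("hold")
robot.line_to([*(s+.004*u),.0965],o,velocity=.03); rep("relax")
fingers.gripper_to(0.62); robot.pause(.2); rep("rel")
fingers.gripper_to(1.0); print(robot.current_contact_force())
robot.line_to([*tool()[0][:2],.24],o,velocity=.15)
t=np.radians(-48)
robot.move_to([*(s-.05*np.array([np.cos(t),np.sin(t)])),.27],o)
wrist("w6"); print(tool(),robot.current_time_s())
im=vision.grab_frame("top"); cv2.imwrite("pics/top6.png",cv2.resize(im[130:250,180:320,::-1],None,fx=5,fy=5,interpolation=cv2.INTER_CUBIC))
E
```

```text
push True [0.56818126 0.0037775  0.09715197] along 0.002929448053310647 lat -0.001051898496600815 f -2.596192065079682 0.7502118250263233 11.196539825881224
hold True [0.56816786 0.00373843 0.09714135] along 0.002893357389353528 lat -0.0010719795263210254 f -1.9950054343191412 0.6652989704422956 10.92272201087804
relax True [0.56743587 0.00343266 0.09687136] along 0.002144694798101363 lat -0.00080966627726559 f -6.707040675665696 -0.11535358858403781 8.503317932091122
rel True [0.56868317 0.00583181 0.09669405] along 0.004676639534417906 lat 0.00013949925173321073 f -0.07236210718663759 0.49572204227916183 5.713731991934772
[-0.42183733 -0.6184303  -0.44414011]
(array([0.53144111, 0.03965328, 0.26949557]), array([ 1.79932581e+02, -1.67003163e-02, -4.79579163e+01])) 16.5167
```

View pics/w6.png

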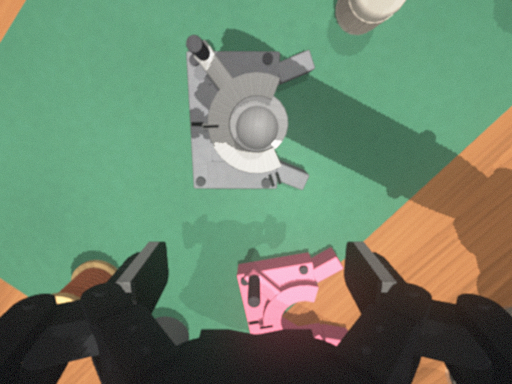

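```bash
cat > ov.py <<'E'
import sys
from h import *
name,p,q,joint=sys.argv[1],eval(sys.argv[2]),eval(sys.argv[3]),float(sys.argv[4])
d=np.load(f"pics/{name}.npy"); K,E=campose("wrist",(d[:3],d[3:]))
im=cv2.imread(f"pics/{name}.png")
u0,v0=proj(K,E,[p[0],p[1],.04])[0]; u0,v0=int(u0)-85,max(0,int(v0)-90)
S=4
im=cv2.resize(im[v0:v0+150,u0:u0+170],None,fx=S,fy=S,interpolation=cv2.INTER_CUBIC)
def dr(P,off,a,c):
    P=np.array(P)/1000; P=np.c_[off[0]+P[:,0]*np.cos(a)-P[:,1]*np.sin(a),off[1]+P[:,0]*np.sin(a)+P[:,1]*np.cos(a),P[:,2]]
    x=(proj(K,E,P)-[u0,v0]+.5)*S-.5; cv2.polylines(im,[np.int32(np.round(x))],False,c,1)
A=np.linspace(np.pi-np.radians(61),-np.pi+np.radians(61),60); B=np.linspace(0,6.3,60)
circ=lambda r,z,A=B:np.c_[r*np.cos(A),r*np.sin(A),A*0+z]
yb=p[2]
for r in(32,56): dr(circ(r,45,A),p,yb+joint,(0,0,255))
dr([(80,78,32),(80,-78,32),(0,-78,32)],p,yb,(255,0,0)); dr([(80,78,32),(0,78,32)],p,yb,(255,0,0))
for k in(-.04,.04): dr([(63*np.cos(1.9+k),63*np.sin(1.9+k),32),(79*np.cos(1.9+k),79*np.sin(1.9+k),32)],p,yb,(0,255,255))
dr([(56,0,45),(63,0,45)],p,yb+joint,(0,255,0))
a=-.95; c=95*np.cos(a),95*np.sin(a); dr(circ(8,95)+[c[0],c[1],0],p,yb+joint,(0,255,0))
dr(circ(38,24),q,0,(255,0,255)); dr(circ(20,110),q,0,(255,0,255))
cv2.imwrite(f"pics/{name}o.png",im)
E
python3 ov.py w6 "[.5653,.0026,.7327]" "[.5653,.0026]" .045
```

```text
(no output)
```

View pics/w6o.png

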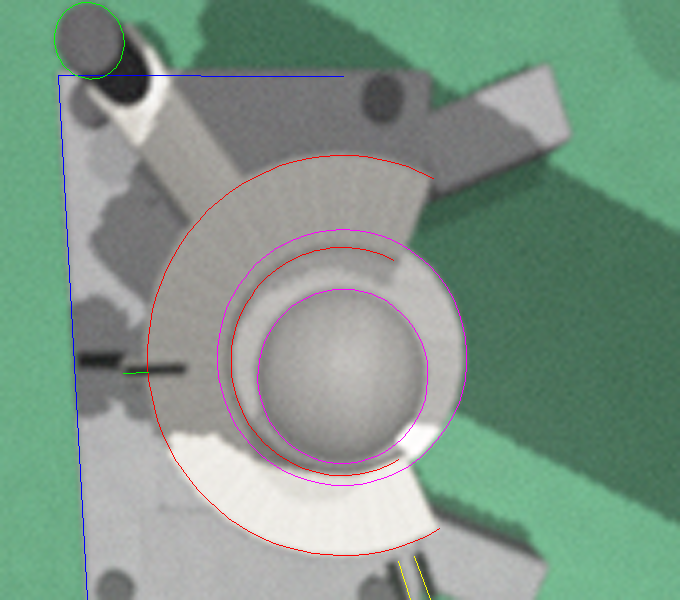

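View pics/top6.png

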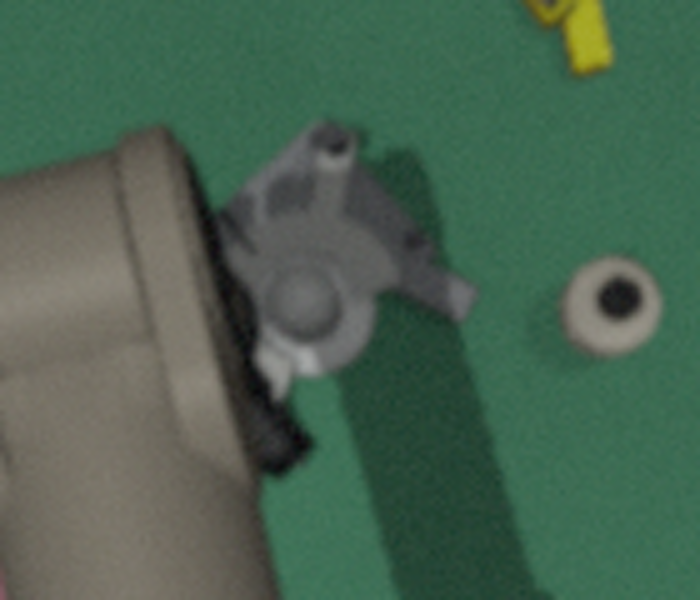

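Foot and stem outlines drawn at the seat coincide with the picture (stem at crop (342,376)), and the contact push stopped with little side force. The post is home with the collar near 0.03 rad. Next I turn the stud.

```bash
python3 - <<'E'
from h import *
s=np.array([.5653,.0026]); yb=.7327
def pose(j,z=.076):
    a=yb+j-.95; return [s[0]+.095*np.cos(a),s[1]+.095*np.sin(a),z],[180,0,float(np.degrees(a))]
p,o=pose(.035,.17); robot.move_to(p,o); fingers.gripper_to(.6)
p,o=pose(.035); print(robot.line_to(p,o,velocity=.1,f_stop=8),tool()[0])
fingers.gripper_to(0,force=20); print("gap",robot.current_finger_gap()*85,robot.current_contact_force())
for j in np.linspace(.035,1.9,10)[1:]:
    p,o=pose(j); st=robot.line_to(p,o,velocity=.06,f_stop=25)
    t=tool()[0]; d=t[:2]-s
    print(round(j,2),st,"joint",round(np.arctan2(d[1],d[0])-yb+.95,3),"r",round(np.hypot(*d),4),np.round(robot.current_contact_force(),1),round(robot.current_finger_gap(),2))
    if st: break
print(robot.current_time_s())
E
```

```text
False [ 0.65947614 -0.01441183  0.07694978]
gap 15.277483237655092 [-0.86623454  0.55939626  1.88203389]
0.24 False joint 0.247 r 0.0955 [-0.7  0.8  4. ] 0.18
0.45 False joint 0.445 r 0.0955 [-0.1 -0.1  5.5] 0.18
0.66 False joint 0.658 r 0.0954 [0.1 0.  5.9] 0.18
0.86 False joint 0.863 r 0.0953 [-0.9  0.2  5. ] 0.18
1.07 False joint 1.069 r 0.0951 [-0.9 -0.4  5.8] 0.18
1.28 False joint 1.274 r 0.0949 [-0.8 -0.6  6.2] 0.18
1.49 False joint 1.481 r 0.0947 [ 0.1 -1.4  6.4] 0.18
1.69 False joint 1.687 r 0.0945 [-0.2 -2.2  6.1] 0.18
1.9 False joint 1.894 r 0.0943 [ 1.1 -1.2  6.7] 0.18
23.4917
```

```bash
python3 - <<'E'
from h import *
s=np.array([.5653,.0026])
fingers.gripper_to(.5); p,o=tool(); o=[180,0,float(o[2])]
robot.line_to([p[0],p[1],.2],o,velocity=.12)
t=np.radians(-48)
robot.move_to([*(s-.05*np.array([np.cos(t),np.sin(t)])),.27],[180,0,-48])
robot.pause(.3)
wrist("w7"); print(tool(),robot.current_time_s())
E
python3 ov.py w7 "[.5653,.0026,.7327]" "[.5653,.0026]" 1.9
```

```text
(array([0.5318213 , 0.03978972, 0.26990035]), array([ 1.79993470e+02,  1.07563855e-02, -4.79887874e+01])) 27.25
```

View pics/w7o.png

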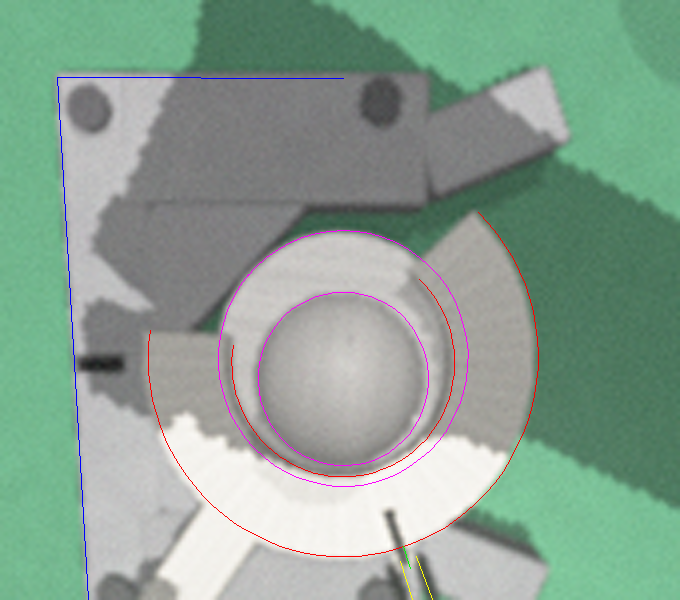

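View pics/w7.png

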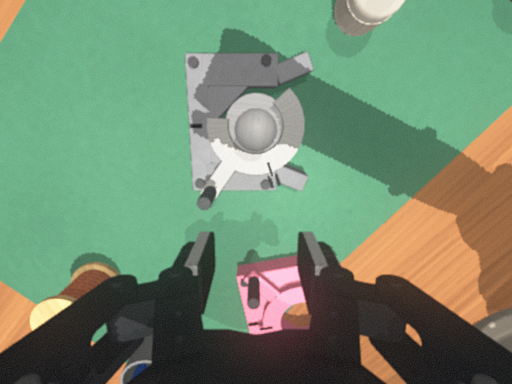

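```bash
python3 - <<'E'
from h import *
im=cv2.imread("pics/w7.png"); d=np.load("pics/w7.npy"); K,E=campose("wrist",(d[:3],d[3:]))
cv2.imwrite("pics/w7d.png",cv2.resize(im[140:205,240:305],None,fx=9,fy=9,interpolation=cv2.INTER_CUBIC))
s=[.5653,.0026]; a=.7327+1.9
for r,z in((48,45),(63,45),(63,32),(79,32)): print(r,(proj(K,E,[s[0]+r/1e3*np.cos(a),s[1]+r/1e3*np.sin(a),z/1e3])-[240,140]+.5)*9)
E
```

```text
48 [[268.30272704 229.48361972]]
63 [[303.17115129 334.33011086]]
63 [[298.01462169 313.9023917 ]]
79 [[333.2300154  419.84643284]]
```

View pics/w7d.png

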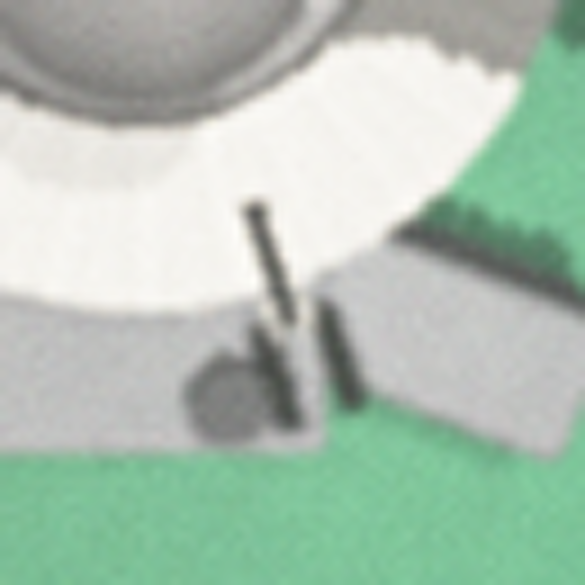

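The pointer line (crop (255,208)→(290,320)) runs onto the midline of the double mark (lines around (275,378) and (340,355)). Pointer and mark are both about 8 crop px off the model in the same direction, so the joint is at about 1.90. I'll check the bystanders, then hand in.

```bash
python3 - <<'E'
from h import *
vision.grab_frame("top")
for l in ("dye_bottle","glue_jar","spool","tool_pot"): print(l,[(round(d["p"],2),np.round(d["rect"]).tolist()) for d in recognise(l,"top")])
im=vision.grab_frame("scene"); cv2.imwrite("pics/scene8.png",im[:,:,::-1])
print(robot.current_contact_force(),robot.current_time_s())
workorder.close_job()
E
```

```text
dye_bottle [(0.56, [303.0, 193.0, 16.0, 18.0])]
glue_jar [(0.57, [243.0, 194.0, 35.0, 38.0])]
spool [(0.71, [125.0, 185.0, 35.0, 32.0])]
tool_pot [(0.81, [121.0, 232.0, 37.0, 27.0])]
[-0.08074546 -0.61169049  0.25713865] 27.55
the job is handed in; nothing more can be done
```

View pics/scene8.png

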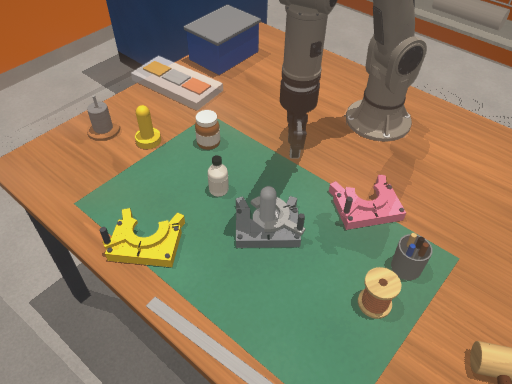

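The post is standing in the grey V block and the collar is turned to the locked mark. I handed the job in at about 27.6 s of the 72 s; no verdict is reported.

The collar was already open (about 0.04 rad), so it didn't need opening first. I gripped the grey post, carried it between the jar and the bottle, and slid it in until it met the V. After letting go, I gripped the stud, swept the collar round to 1.90 rad and let go again.

**Last checks:**
- **Post:** after both releases, the foot and stem outlines drawn at the measured seat matched the wrist picture to about 1 mm. During the push the gripper stopped about 2.5 mm beyond that measured seat. That is more than the picture shows, and I put it down to arm or grip give and calibration.
- **Collar:** the pointer line lies on the midline of the double mark, within about 0.02 rad.
- **Bystanders:** the bottle, spool and tool pot were reported within about 3 px of where they began. The network's only "glue jar" report was at the V block instead, so it was wrong. The final scene picture shows the jar standing at its starting pixels (207,129).
- **Robot:** clear of everything, with the force reading near zero.

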